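# Unlock the medicine box and take off the push-and-turn cap

### The job

Open the medicine bottle that is kept in the locked box on the desk. Take the key from the wooden stand, push it fully home in the lock on the box's front ledge and turn it a quarter turn clockwise, so that the sprung lid opens by itself; let go of the key and leave it in the lock. Then press the wide push-and-turn safety cap down, twist it anticlockwise while it is down until it is free, lift it well clear of the bottle neck and finish while still holding it level, straight above the bottle; the bottle stays standing in its well and the dropper bottle beside it is left alone.

Things in the scene. Friction and masses are not known exactly. Their poses are not given: they have to be found in the camera images.
- lockbox: Grey metal medicine box, fixed, 200 (x) x 220 (y) x 117 mm shut; origin under its centre, x from front to rear. The front 60 mm is a ledge 66 mm high with the lock mid-width, 73 mm in front of the origin; behind it a tray (walls 50 mm) under a deep lid, a loop on it to 126 mm. Two square wells (56.5 mm wide, 26 deep, floor 10 mm up) at x = +22, y = +-52 mm hold a bottle each, in either order.
- key_grip (a point): Centre of the key's black head: 30 mm wide (x), 9 mm thick (y), 30 mm tall (z, up); take it from above across its thickness. Key 30 g. Under the head is a collar, 16 x 7.5 mm and 8 mm tall, then the blade, pointing down. The key stands in a slot of the wooden stand with the collar on the stand's top, 42 mm above the desk.
- key_tip (a point): Lower end of the key's blade, 54 mm below the centre of the head, same axes. The brass blade is 12 mm wide (x), 4 mm thick (y) and 31 mm long up to the collar, its last 5 mm narrowed to 9 x 2.2 mm; it fits either way round.
- key_stand: Wooden desk stand, fixed, 62 (x) x 110 (y) x 42 mm; origin at the centre of its underside. The key's slot is at y = +22 mm, its long side along x; a row of cards (to 54 mm up) is at y = -16 mm and a pen, standing to 128 mm, at y = -40 mm, x = +4 mm. Over the desk hangs a fixed shelf, underside 0.62 m up, front edge 0.57 m ahead of the robot: keep lifts low.
- keyway (a point): Middle of the keyway's mouth on the lock's brass face, 69 mm above the desk. z up; x along the slot (13.6 mm long), y across it (5.6 mm wide); 34 mm deep. It turns with the plug: locked, the slot lies along the box's y. The key is fully home when its collar meets the face, its tip then 31 mm below this point. The shut lid's front is 33 mm from the lock's axis.
- lock (a joint): Turn of the lock plug, rad: 0 locked, grows clockwise seen from above, stop at 1.57. The key's play in the slot may take up 0.15 rad of the hand's turn. From about 0.9 on the bolt is clear of the lid. Light friction (0.03 N m); it stays where it is left.
- lid (a joint): Opening of the lid, rad: 0 shut, 2.0 fully open. Hinged along the box's upper rear edge it swings up and back, away from the robot; once unlocked a spring opens it by itself in 1 to 2 s, with about 2 N at its front edge (it waits against a gripper in its way). Open, it stands 0.18 m high and reaches 0.12 m behind the box.
- cap_center (a point): Centre of the white ribbed safety cap, 52 mm in diameter, 23 mm tall, 25 g; 97 mm above the desk when on. Three inner lugs sit behind teeth: against a spring (5 N at first, 10 N at 4 mm, 13 N at its end 6 mm down) it must go down over 3.5 mm, best 5, and while down turn anticlockwise from above 35 to 85 degrees, best 60; then it lifts off. Grip opposite sides from above, about 30 N.
- bottle_neck (a point): Centre of the mouth of the wide-capped bottle, 88 mm above the bottle's underside, 98 mm above the desk; 1.5 mm above the centre of the closed cap. z up. The bottle is amber with a square body 54 x 54 x 56 mm, about 250 g, loose in its well, which keeps it from turning.
- dropper: The other bottle, of the same body, with a slim dropper bulb in place of a cap, 103 mm tall; origin at the centre of its underside. Leave it alone.
Mind the look-alikes: they are no part of the job. What is shaped like the part that bears key_grip but blue is not meant.

How it is judged:
On the way, in this order (a step that is already met when the one before it is completed fails the run):
1. the key is fully home in the still locked lock (z of key_tip in the frame of keyway below -0.026 m and horizontal distance between key_tip and keyway below 0.005 m and value of joint lock below 0.6 rad), for 0.05 s.
2. the key, in the lock, has turned it and the lid has sprung open (z of key_tip in the frame of keyway below -0.026 m and horizontal distance between key_tip and keyway below 0.005 m and value of joint lock above 0.9 rad and value of joint lid above 1.6 rad), for 0.1 s.
3. the safety cap is pressed down at least 2.5 mm (z of cap_center in the frame of bottle_neck below -0.004 m), for 0.05 s.
4. the cap is twisted off its catches, by 35 degrees or more (angle between the x axis of cap_center and the x axis of bottle_neck, either way round above 0.55 rad and z of cap_center in the frame of bottle_neck below 0.02 m).
At the end, for the whole second after the job is handed in: Cap held still by the fingers alone, 30 to 150 mm above its seat, within 40 mm of the bottle's axis, within 20 degrees of level, touching neither bottle nor box; bottle upright on the floor of its well; lid open; key let go, at least 20 mm deep in the lock (z of cap_center in the frame of bottle_neck between 0.0285 and 0.15 m and horizontal distance between cap_center and bottle_neck below 0.04 m and angle between cap_center's own z axis and vertical below 0.35 rad and contact force between the fingers and cap above 1 N and contact force between cap and bottle below 0.1 N and contact force between cap and lockbox below 0.1 N and linear speed of cap below 0.03 m/s and z of bottle_neck in the frame of lockbox between 0.093 and 0.103 m and angle between bottle_neck's own z axis and vertical below 0.1 rad and value of joint lid above 1.5 rad and z of key_tip in the frame of keyway below -0.02 m and horizontal distance between key_tip and keyway below 0.006 m and contact force between the fingers and key below 0.05 N); the arm keeps its last pose, push and grip.
It fails at once if the dropper bottle is pushed or lifted by more than 20 mm (distance of dropper from where it was at the start of the episode above 0.02 m).
It also fails if it takes over 61 s, if anything falls off the work surface, if the arm or the gripper's body presses on something with over 40 N, if the wrist force passes 120 N, or if a joint passes its speed limit or range.

### The arm

A 6-joint arm with a two-finger parallel gripper is mounted at the origin on a cart in front of the work surface, level with it; the furniture and walls round the work are solid. World frame = base frame: x ahead of the robot, y to its left, z up, the work surface at z = 0. Lengths are in m, angles in rad, forces in N, time in s.
With the tool pointing down it reaches from about 0.3 to 0.775 m from the base axis. Payload 14.6 kg.
Tool frame: the origin (TCP) lies at the very end of the fingers, on their centre line; the grasp point (between the pads) lies 19 mm behind it; z points along the fingers, y is the line along which they close (so a half turn about z gives the same grasp; the last joint's range is limited). The gripper opens to 94 mm and grips with 3 to 60 N. Pads are 16 mm wide; open, the fingers measure 119 mm over their backs; the gripper's body (75 mm by 177 mm) begins 78 mm behind the grasp point.
Start: joints at [1.175, 0.3, 1.521, -0, 1.321, -0.067], TCP at [0.178, 0.521, 0.205] pointing down, gripper open.
Joint ranges: [-3.03, 3.03], [-0.79, 2.21], [0.23, 2.52], [-1.04, 4.18], [0, 3.07], [-2.55, 2.55]. Speed limits (rad/s): [2.22, 2.22, 2.57, 3.14, 3.14, 3.14].

### API

Orientations are given as [roll, pitch, yaw] about the fixed x, y, z axes, in that order (R = Rz(yaw) Ry(pitch) Rx(roll)).
In Python, from station import ctrl gives the robot as it stands.
- The arm moves only by the tool move_arm, never from a script. Its argument "increments" is a list of rows, each a list of 7 numbers: the opening, from 0 (shut) to 1 (fully open), then the shift along the tool's x, y, z in units of 50 mm (1.0 is 50 mm), then the turn, a rotation vector about the tool's x, y, z in rad. In form: [[claw, tx, ty, tz, rx, ry, rz], ...]. A call has 1 to 20 rows; each row shifts and turns the commanded pose from where the row before left it, along the tool's axes as they then stand; what a row does not reach is not made up. A row lasts 1/10 s, in which the tool goes at most 50 mm and 8.59 degrees, less where a joint would pass 70% of its speed; a pose out of reach is approached as far as the arm can. A call is refused whole if a number of a shift passes 1 or a number of a turn 0.15, either way. A call with a gripper value outside its range is refused whole. The fingers move at their own pace and stop on an object; "force" is the grip in N (left out, the last holds). Time passes only in rows, so rows that do not move let the fingers close. It gives the time, the measured TCP pose, the force, the opening and the grip force at its end, in the units of the state.
- ctrl.get_obs(): the state, without advancing time (a new reading comes with each control period).
- ctrl.camera(name): name is "scene" or "side" or "wrist"; returns a dict with "color" (480x640x3 uint8, blue, green, red), "K" (3x3 intrinsics, pixels), "pose" (4x4, takes a point from camera to world coordinates); the wrist camera has in their place "tool_from_camera" (4x4, takes a point from camera to tool coordinates, whose origin is the TCP and whose axes are the flange's). Camera axes: x right, y down, z forward; pixel columns grow to the right and rows downward; lengths in m; the calibration is good to about 2 mm. A picture is of the moment at which its call begins: read the wrist's pose just before it. There is no depth.
- ctrl.hand_in(): hands the job in; it is judged then, once.
Trained networks look in a picture, given as the dict that the camera call returned (one of the last four; its "shot" number tells which), for a name from the list of things; names that differ only in an ending like _2 or _b are one class to them, and where a whole thing is asked for, a point or a joint stands for the part that bears it (a point fixed in the world has none). Each returns a list of dicts, best first, with "conf" (0 to 1); they miss things now and then, are a little off and sometimes report something else, mostly with a low value. They report only what shows in the picture. A call takes as long as a camera call. They do not tell look-alikes from the thing itself.
- ctrl.cut_out(name, picture): "mask" (480x640 bool, what is visible of it) and "centre" ([row, column] in pixels, amid what is visible of it).
The state is a dict: "time_s": time; "qpos": joint angles; "joint_vel": joint speeds; "tau": joint torques, N m; "ee_pos": TCP position; "eef_rot": TCP orientation; "force": force on the tool from outside, world axes, zero at the start; "moment": the same for the moment, N m; "grip_width": finger opening in m; "grip_force": force on a finger pad.
Only numpy, scipy, OpenCV 4.12 (cv2) and the standard library are available. Lean on these libraries where they do the work, as an engineer would, in place of code of your own. Each camera call takes 0.05 s, during which the arm holds its last target. There are 200 camera calls.

## Working session

There is one attempt and no reset: what is moved stays moved. The work goes in short steps, Python scripts to look and compute and a tool call to move; the robot and the scene stay as the last step left them, time stands still between calls to the robot, and variables do not carry over. Pictures are saved under pics/ and viewed, at most 10 in all, crops included, and the job is handed in when it is done.

Besides the shell and the picture viewer there is one more tool, called after "Call:" in YAML: its name, and indented under it one key for each argument. move_arm: Moves the arm, as the interface text tells. Its arguments: {"type":"object","properties":{"increments":{"type":"array","items":{"type":"array","items":{"type":"number"}}},"force":{"type":"number"}},"required":["increments"]}

```bash
mkdir -p pics; ls; cat > h.py <<'E'
import numpy as np, cv2
from station import ctrl
from scipy.spatial.transform import Rotation as R
def ray(c,uv,T=None):
    T=c["pose"] if T is None else T
    d=np.linalg.inv(c["K"])@np.array([uv[0],uv[1],1.]); return T[:3,3],T[:3,:3]@d
def atz(c,uv,z,T=None):
    o,d=ray(c,uv,T); return o+d*(z-o[2])/d[2]
def tcp():
    o=ctrl.get_obs(); T=np.eye(4); T[:3,:3]=R.from_euler('xyz',o["eef_rot"]).as_matrix(); T[:3,3]=o["ee_pos"]; return T
def wrist():
    T=tcp(); c=ctrl.camera("wrist"); c["pose"]=T@c["tool_from_camera"]; return c
def proj(c,p):
    q=np.linalg.inv(c["pose"])@np.append(p,1); q=c["K"]@q[:3]; return q[:2]/q[2]
E
python3 - <<'E'
from h import *
im=[]
for n in("scene","side"):
    c=ctrl.camera(n); cv2.imwrite(f"pics/{n}0.png",c["color"])
    print(n,c["pose"].round(3).tolist())
    for t in("lockbox","key_grip","key_stand","cap_center","dropper","keyway"):
        try:
            for r in ctrl.cut_out(t,c)[:3]:
                z={"lockbox":.06,"key_grip":.065,"key_stand":.03,"cap_center":.1,"dropper":.06,"keyway":.069}[t]
                print(t,round(r["conf"],2),r["centre"],r["mask"].sum(),atz(c,r["centre"][::-1],z).round(3))
        except Exception as e: print(t,e)
print(ctrl.get_obs())
E
```

```text
pics
scene [[-0.447, -0.411, 0.794, -0.116], [-0.894, 0.229, -0.385, 0.382], [-0.024, -0.882, -0.47, 0.478], [0.0, 0.0, 0.0, 1.0]]
lockbox 0.56 [260.9, 295.1] 21672 [0.546 0.111 0.06 ]
key_grip 0.62 [234.5, 439.7] 308 [ 0.503 -0.115  0.065]
key_grip 0.57 [316.0, 185.8] 355 [0.48  0.288 0.065]
key_stand 0.88 [253.3, 455.1] 3184 [ 0.492 -0.14   0.03 ]
cap_center 0.75 [273.2, 321.8] 177 [0.438 0.12  0.1  ]
dropper 0.34 [272.5, 321.0] 211 [0.499 0.092 0.06 ]
keyway 0.64 [272.0, 321.9] 241 [0.486 0.096 0.069]
side [[0.973, -0.13, 0.19, 0.407], [-0.23, -0.497, 0.837, -0.621], [-0.015, -0.858, -0.514, 0.519], [0.0, 0.0, 0.0, 1.0]]
lockbox 0.84 [254.1, 327.3] 13206 [0.573 0.065 0.06 ]
key_grip 0.7 [324.0, 308.3] 364 [ 0.5   -0.115  0.065]
key_grip 0.52 [208.5, 277.3] 197 [0.511 0.256 0.065]
key_stand 0.78 [360.8, 317.3] 3391 [ 0.504 -0.155  0.03 ]
keyway 0.6 [247.7, 277.7] 60 [0.488 0.095 0.069]
{'time_s': 0.7, 'qpos': array([ 1.17542075e+00,  2.99884712e-01,  1.52098804e+00, -1.24143102e-05,
        1.32066034e+00, -6.65939423e-02]), 'joint_vel': array([-0.00038049,  0.00209081,  0.00087693,  0.00069069,  0.00012301,
        0.00165715]), 'tau': array([-1.94991313e-03, -5.31568050e+01, -3.52885938e+01,  7.08239805e-02,
        2.11299851e-02,  8.72222495e-05]), 'ee_pos': array([0.1775946 , 0.52054464, 0.20545903]), 'eef_rot': array([3.14153403e+00, 1.59646483e-05, 2.81281409e+00]), 'force': array([-0.23927056,  0.37252706, -1.27794466]), 'moment': array([-0.00889981, -0.00508216, -0.02636498]), 'grip_force': 0.0, 'grip_width': 0.0939494939824738}
```

```bash
python3 -c "
import cv2,numpy as np
a=cv2.imread('pics/scene0.png')[150:450,100:600];b=cv2.imread('pics/side0.png')[130:430,120:520]
cv2.imwrite('pics/a.png',np.vstack([cv2.resize(a,(500,300)),np.hstack([b,np.zeros((300,100,3),np.uint8)])]))"
```

```text
(no output)
```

View pics/a.png

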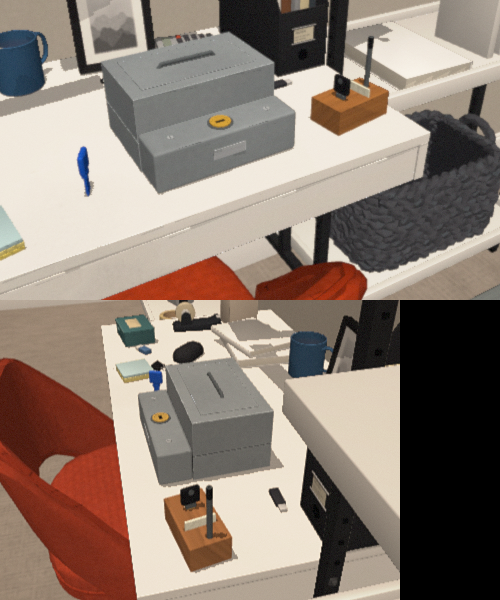

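```bash
cat >> h.py <<'E'
def go(p,yaw=None):
    "tool-frame shift (units of 50mm) to world p and the tool z turn (keeps pointing down)"
    T=tcp(); d=T[:3,:3].T@(np.array(p)-T[:3,3])/.05
    y0=np.arctan2(T[1,0],T[0,0]); dz=0 if yaw is None else -((yaw-y0+np.pi)%(2*np.pi)-np.pi)
    o=ctrl.get_obs(); print("shift",d.round(3),"rz",round(dz,4),"yaw",round(y0,4),"pos",T[:3,3].round(4),"t",round(o["time_s"],2),"tilt",(T[:2,2]).round(4),"F",o["force"].round(1),"w",round(o["grip_width"],4))
E
python3 - <<'E'
from h import *
go([.45,-.11,.25],3.14)
c=ctrl.camera("wrist"); print(c["tool_from_camera"].round(3).tolist(),c["K"].round(1).tolist())
E
```

```text
shift [ -9.228 -10.176  -0.891] rz -0.3272 yaw 2.8128 pos [0.1776 0.5205 0.2055] t 0.7 tilt [0.     0.0001] F [-0.2  0.4 -1.3] w 0.0939
[[0.001, -0.961, -0.278, 0.08], [1.0, 0.001, 0.0, 0.001], [0.0, -0.278, 0.961, -0.18], [0.0, 0.0, 0.0, 1.0]] [[378.2, 0.0, 316.9], [0.0, 378.2, 246.2], [0.0, 0.0, 1.0]]
```

Call:
move_arm:
  increments:
    - [0.4, -0.577, -0.636, -0.056, 0, 0, 0]
    - [0.4, -0.577, -0.636, -0.056, 0, 0, 0]
    - [0.4, -0.577, -0.636, -0.056, 0, 0, 0]
    - [0.4, -0.577, -0.636, -0.056, 0, 0, 0]
    - [0.4, -0.577, -0.636, -0.056, 0, 0, 0]
    - [0.4, -0.577, -0.636, -0.056, 0, 0, 0]
    - [0.4, -0.577, -0.636, -0.056, 0, 0, 0]
    - [0.4, -0.577, -0.636, -0.056, 0, 0, 0]
    - [0.4, -0.577, -0.636, -0.056, 0, 0, 0]
    - [0.4, -0.577, -0.636, -0.056, 0, 0, 0]
    - [0.4, -0.577, -0.636, -0.056, 0, 0, 0]
    - [0.4, -0.577, -0.636, -0.056, 0, 0, 0]
    - [0.4, -0.577, -0.636, -0.056, 0, 0, 0]
    - [0.4, -0.577, -0.636, -0.056, 0, 0, 0]
    - [0.4, -0.577, -0.636, -0.056, 0, 0, 0]
    - [0.4, -0.577, -0.636, -0.056, 0, 0, 0]
    - [0.4, 0, 0, 0, 0, 0, -0.109]
    - [0.4, 0, 0, 0, 0, 0, -0.109]
    - [0.4, 0, 0, 0, 0, 0, -0.109]
    - [0.4, 0, 0, 0, 0, 0, 0]

```text
time_s: 2.75
ee_pos: [0.4502, -0.1102, 0.2503]
eef_rot: [-3.142, 0.0, 3.141]
force: [0.4, 1.0, 0.0]
grip_width: 0.0373
grip_force: 0.0
```

```bash
python3 - <<'E'
from h import *
go([.47,-.115,.15],3.14)
c=wrist(); cv2.imwrite("pics/w1.png",c["color"])
for t,z in(("key_grip",.065),("key_stand",.042)):
    for r in ctrl.cut_out(t,c)[:2]:
        print(t,round(r["conf"],2),r["centre"],r["mask"].sum(),atz(c,r["centre"][::-1],z).round(4))
        v,u=np.nonzero(r["mask"]); P=np.array([atz(c,(a,b),.080 if t=="key_grip" else z)[:2] for a,b in zip(u,v)],np.float32)
        print(cv2.minAreaRect(P))
E
```

```text
shift [-0.397 -0.097  2.005] rz 0.0014 yaw 3.1414 pos [ 0.4502 -0.1102  0.2503] t 2.75 tilt [ 0. -0.] F [0.4 1.  0. ] w 0.0373
key_grip 0.57 [272.3, 307.4] 348 [ 0.5039 -0.1191  0.065 ]
((0.49744197726249695, -0.11730455607175827), (0.03590768948197365, 0.011257884092628956), 8.377020835876465)
key_stand 0.63 [261.9, 288.0] 6023 [ 0.5003 -0.1406  0.042 ]
((0.5089927911758423, -0.14694786071777344), (0.0868285596370697, 0.12769761681556702), 10.695976257324219)
key_stand 0.62 [302.0, 523.4] 34162 [0.5474 0.1211 0.042 ]
((0.5959720611572266, 0.12093645334243774), (0.28185221552848816, 0.2825474441051483), 0.9885643124580383)
```

View pics/w1.png

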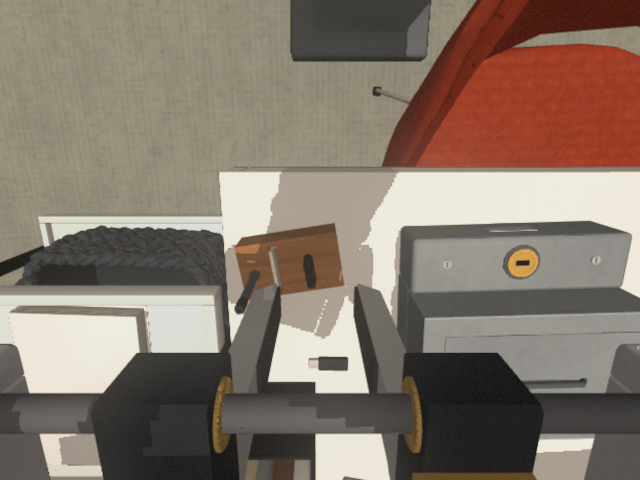

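```bash
cat >> h.py <<'E'
from scipy.optimize import minimize
def hullmask(c,pts,box=(0,640,0,480)):
    m=np.zeros((480*4,640*4),np.uint8); q=np.array([proj(c,p) for p in pts])
    cv2.fillConvexPoly(m,cv2.convexHull((q*4+1.5).round().astype(np.int32)),255); return cv2.resize(m,(640,480),interpolation=cv2.INTER_AREA)/255.
def prism(x,y,yaw,lx,ly,z0,z1,ox=0,oy=0):
    C,S=np.cos(yaw),np.sin(yaw)
    return [(x+C*(ox+a*lx/2)-S*(oy+b*ly/2),y+S*(ox+a*lx/2)+C*(oy+b*ly/2),z) for a in(-1,1) for b in(-1,1) for z in(z0,z1)]
def fit(c,m,x0,f):
    r=minimize(lambda p:np.abs(f(p)-m).sum(),x0,method="Nelder-Mead",options=dict(initial_simplex=np.array([x0]+[np.array(x0)+np.eye(len(x0))[i]*.012 for i in range(len(x0))]),xatol=2e-4,fatol=1)); return r.x,r.fun
E
python3 - <<'E'
from h import *
c=wrist(); hsv=cv2.cvtColor(c["color"],cv2.COLOR_BGR2HSV)
b=cv2.inRange(hsv,(5,90,30),(16,255,255)); b[:215]=0;b[310:]=0;b[:,:228]=0;b[:,352:]=0
k=cv2.connectedComponentsWithStats(cv2.morphologyEx(b,cv2.MORPH_CLOSE,np.ones((13,13))))
i=1+k[2][1:,4].argmax(); pts=np.argwhere((k[1]==i)&(b>0))[:,::-1].astype(np.int32)
h=cv2.convexHull(pts); m=np.zeros((480,640),np.uint8); cv2.fillConvexPoly(m,h,1)
print(h[:,0].tolist(), m.sum())
for x0 in([.5,-.14,.15],[.5,-.14,.1]):
    p,e=fit(c,m,x0,lambda p:hullmask(c,prism(*p,.062,.110,0,.042))); print(p,e)
x,y,t=p; print("key",x-.022*np.sin(t),y+.022*np.cos(t))
# key head: prism fit on mask
r=[r for r in ctrl.cut_out("key_grip",c) if abs(r["centre"][1]-307)<20]
for t0 in(.15,):
    print(fit(c,r[0]["mask"],[.5,-.118,t0],lambda p:hullmask(c,prism(*p,.030,.009,.05,.08))))
E
```

```text
[[343, 284], [341, 285], [329, 287], [290, 293], [249, 299], [244, 287], [243, 284], [234, 248], [242, 238], [308, 227], [333, 223], [334, 226], [336, 235], [337, 241], [342, 272], [343, 280]] 6352
[ 0.50555134 -0.13880929  0.16340659] 102.22745098039215
[ 0.50554328 -0.13878234  0.16408841] 101.55686274509804
key 0.5019495140649279 -0.11707785219482804
(array([ 0.50246408, -0.1175713 ,  0.15678275]), np.float64(66.09411764705882))
```

Call:
move_arm:
  increments:
    - [0.4, -0.26, 0.03, 0.4, 0, 0, -0.08]
    - [0.4, -0.26, 0.03, 0.4, 0, 0, -0.08]
    - [0.4, -0.26, 0.03, 0.4, 0, 0, 0]
    - [0.4, -0.26, 0.03, 0.4, 0, 0, 0]
    - [0.4, 0, 0, 0.4, 0, 0, 0]
    - [0.4, 0, 0, 0, 0, 0, 0]

```text
time_s: 3.6
ee_pos: [0.5002, -0.0986, 0.1479]
eef_rot: [3.14, -0.004, -2.984]
force: [-0.2, -0.5, 0.8]
grip_width: 0.0374
grip_force: 0.0
```

```bash
python3 - <<'E'
from h import *
go([.502,-.1172,.049],3.302)
c=wrist()
for r in ctrl.cut_out("key_grip",c)[:2]:
    print(r["conf"],r["centre"],r["mask"].sum(),fit(c,r["mask"],[.5,-.118,.16],lambda p:hullmask(c,prism(*p,.030,.009,.05,.08))))
E
```

```text
shift [ 0.016 -0.377  1.977] rz -0.003 yaw -2.9842 pos [ 0.5002 -0.0986  0.1479] t 3.6 tilt [-0.0042  0.0012] F [-0.2 -0.5  0.8] w 0.0374
0.68 [251.3, 287.0] 636 (array([ 0.50082798, -0.11773783,  0.15995024]), np.float64(141.81176470588235))
```

Call:
move_arm:
  increments:
    - [0.4, 0.02, -0.38, 0, 0, 0, 0]
    - [0.4, 0, 0, 0.4, 0, 0, 0]
    - [0.4, 0, 0, 0.4, 0, 0, 0]
    - [0.4, 0, 0, 0.4, 0, 0, 0]
    - [0.4, 0, 0, 0.4, 0, 0, 0]
    - [0.4, 0, 0, 0.37, 0, 0, 0]
    - [0.4, 0, 0, 0, 0, 0, 0]

```text
time_s: 4.4
ee_pos: [0.5027, -0.1179, 0.0512]
eef_rot: [3.141, -0.002, -2.984]
force: [-0.3, 0.5, 1.0]
grip_width: 0.0374
grip_force: 0.0
```

```bash
python3 - <<'E'
from h import *
go([.5015,-.1175,.049],3.302)
c=wrist(); cv2.imwrite("pics/w2.png",c["color"][150:480,130:510])
E
```

```text
shift [0.022 0.012 0.044] rz -0.0028 yaw -2.984 pos [ 0.5027 -0.1179  0.0512] t 4.4 tilt [-0.0016  0.0005] F [-0.3  0.5  1. ] w 0.0374
```

View pics/w2.png

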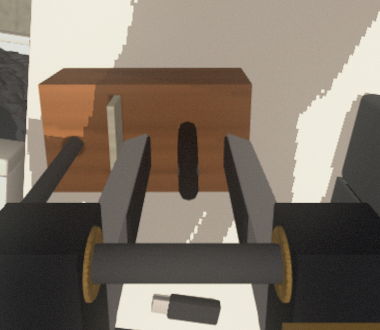

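The key sits centred between the fingertips (crop 188,160) and aligned. Closing on it.

Call:
move_arm:
  increments:
    - [0, 0, 0, 0.04, 0, 0, 0]
    - [0, 0, 0, 0, 0, 0, 0]
    - [0, 0, 0, 0, 0, 0, 0]
    - [0, 0, 0, 0, 0, 0, 0]
    - [0, 0, 0, 0, 0, 0, 0]
    - [0, 0, 0, -0.4, 0, 0, 0]
    - [0, 0, 0, -0.6, 0, 0, 0]
    - [0, 0, 0, -0.6, 0, 0, 0]
    - [0, 0, 0, -0.6, 0, 0, 0]
    - [0, 0, 0, -0.3, 0, 0, 0]
    - [0, 0, 0, 0, 0, 0, 0.14]
    - [0, 0, 0, 0, 0, 0, 0.14]
    - [0, 0, 0, 0, 0, 0, 0.14]
    - [0, 0, 0, 0, 0, 0, 0.14]
  force: 50

```text
time_s: 5.85
ee_pos: [0.5032, -0.1179, 0.1748]
eef_rot: [-3.142, -0.0, 2.734]
force: [-0.6, -0.3, 0.1]
grip_width: 0.0087
grip_force: 50.0
```

```bash
python3 - <<'E'
from h import *
go([.4,.09,.2],np.pi/2)
c=wrist(); cv2.imwrite("pics/w3.png",c["color"])
for n in ("scene","side"):
  c=ctrl.camera(n)
  r=ctrl.cut_out("lockbox",c)[0]; m=r["mask"].astype(float)
  f=lambda p:np.maximum(hullmask(c,prism(*p,.14,.22,0,.117,.03,0)),hullmask(c,prism(*p,.2,.22,0,.066)))
  print(n,r["conf"],m.sum())
  for t0 in(0,.1):
    p,e=fit(c,m,[.56,.1,t0],f); x,y,t=p; print(p,e,"lock",x-.073*np.cos(t),y-.073*np.sin(t))
  b=cv2.inRange(cv2.cvtColor(c["color"],cv2.COLOR_BGR2HSV),(15,120,100),(35,255,255))
  k=cv2.connectedComponentsWithStats(b)
  for s,cc in zip(k[2][1:],k[3][1:]):
    if s[4]>40: print("gold",s[4],atz(c,cc,.069).round(4))
E
```

```text
shift [ 3.542  3.    -0.504] rz 1.1632 yaw 2.734 pos [ 0.5032 -0.1179  0.1748] t 5.85 tilt [-0.0001 -0.    ] F [-0.6 -0.3  0.1] w 0.0087
scene 0.94 21565.0
[0.56834077 0.09922265 0.00649955] 644.0627450980392 lock 0.4953423166106816 0.09874818672374108
[0.5693317  0.09882889 0.0302129 ] 581.0196078431372 lock 0.4963650179914607 0.0966236790395392
gold 207 [0.4904 0.0977 0.069 ]
gold 425 [0.3628 0.413  0.069 ]
side 0.71 10546.0
[0.56770313 0.10322062 0.00282459] 2809.282352941176 lock 0.4947034202664221 0.10301442939004685
[0.56656454 0.10336096 0.02660208] 2734.7019607843135 lock 0.49359037198407446 0.10141924158135446
gold 45 [0.8555 0.804  0.069 ]
gold 119 [0.4921 0.0963 0.069 ]
gold 138 [ 0.5227 -0.0036  0.069 ]
```

View pics/w3.png

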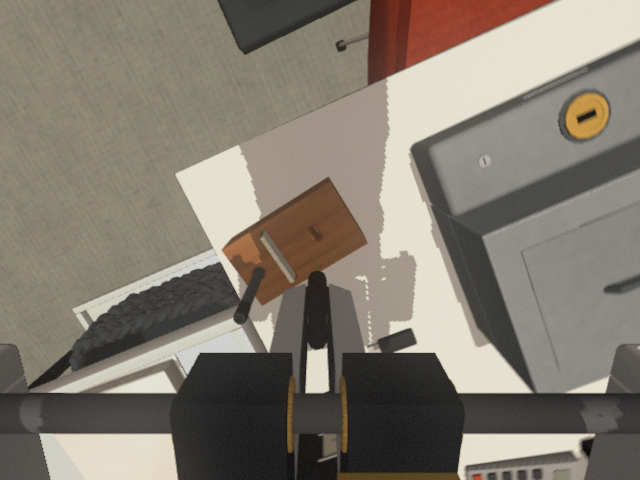

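Call:
move_arm:
  increments:
    - [0, 0, 0, 0, 0, 0, 0.143]
    - [0, 0, 0, 0, 0, 0, 0.143]
    - [0, 0, 0, 0, 0, 0, 0.143]
    - [0, 0, 0, 0, 0, 0, 0.143]
    - [0, 0, 0, 0, 0, 0, 0.143]
    - [0, 0, 0, 0, 0, 0, 0.143]
    - [0, 0, 0, 0, 0, 0, 0.143]
    - [0, 0, 0, 0, 0, 0, 0.143]
    - [0, 0.8, -0.04, 0, 0, 0, 0]
    - [0, 0.9, -0.04, 0, 0, 0, 0]
    - [0, 0.9, -0.04, 0, 0, 0, 0]
    - [0, 0.86, -0.05, 0, 0, 0, 0]
    - [0, 0, 0, 0, 0, 0, 0]
    - [0, 0, 0, 0, 0, 0, 0]

```text
time_s: 7.5
ee_pos: [0.4904, 0.0552, 0.1748]
eef_rot: [3.141, 0.0, 1.6]
force: [-1.1, -0.1, 0.4]
grip_width: 0.0089
grip_force: 50.0
```

```bash
python3 - <<'E'
from h import *
go([.491,.097,.17],1.59)
c=wrist(); cv2.imwrite("pics/w4.png",c["color"])
b=cv2.inRange(cv2.cvtColor(c["color"],cv2.COLOR_BGR2HSV),(15,120,80),(35,255,255)); b[330:]=0
k=cv2.connectedComponentsWithStats(b)
for s,cc in zip(k[2][1:],k[3][1:]):
    if s[4]>100:
        m=(b>0)&(cv2.inRange(np.zeros_like(b),0,0)>0)
        q=np.argwhere(b[s[1]:s[1]+s[3],s[0]:s[0]+s[2]]>0)[:,::-1]+[s[0],s[1]]
        h=cv2.convexHull(q.astype(np.int32)); e=cv2.fitEllipse(h); print("gold",s,cc,"ell",e,atz(c,e[0],.069).round(4))
        g=cv2.cvtColor(c["color"],cv2.COLOR_BGR2GRAY); mm=np.zeros_like(g); cv2.fillConvexPoly(mm,h,1); mm=cv2.erode(mm,np.ones((5,5)))
        d=np.argwhere((mm>0)&(b==0))[:,::-1]; P=np.array([atz(c,x,.069)[:2] for x in d],np.float32)
        print("slot",len(d),d.mean(0),P.mean(0),cv2.minAreaRect(P))
E
```

```text
shift [0.835 0.037 0.096] rz 0.0099 yaw 1.5999 pos [0.4904 0.0552 0.1748] t 7.5 tilt [ 0.0001 -0.0002] F [-1.1 -0.1  0.4] w 0.0089
gold [ 299  172   40   40 1124] [318.53380783 191.85409253] ell ((318.6206359863281, 191.83316040039062), (39.442169189453125, 39.75199508666992), 85.49404907226562) [0.4918 0.0971 0.069 ]
slot 119 [319. 192.] [0.49212128 0.09693111] ((0.49213188886642456, 0.09690924733877182), (0.004557585809379816, 0.012077666819095612), 1.6987943649291992)
```

View pics/w4.png

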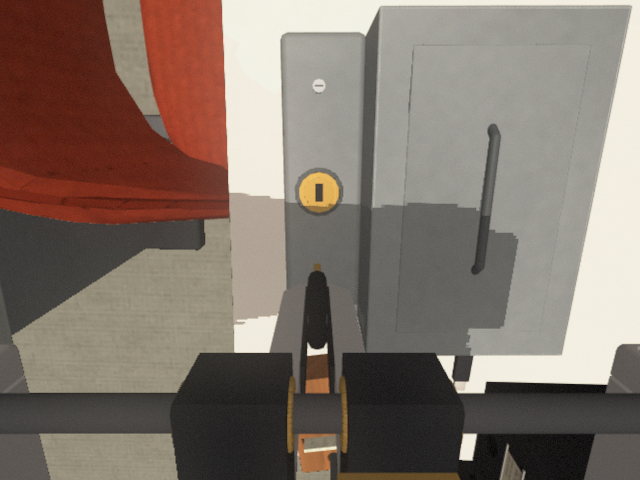

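Call:
move_arm:
  increments:
    - [0, 0.4, 0.02, 0, 0, 0, 0.003]
    - [0, 0.41, 0.02, 0, 0, 0, 0]
    - [0, 0, 0.014, 0.4, 0, 0, 0]
    - [0, 0, 0, 0.4, 0, 0, 0]
    - [0, 0, 0, 0.3, 0, 0, 0]
    - [0, 0, 0, 0, 0, 0, 0]
    - [0, 0, 0, 0, 0, 0, 0]

```text
time_s: 8.25
ee_pos: [0.4925, 0.0944, 0.1202]
eef_rot: [3.142, 0.0, 1.592]
force: [0.6, -0.1, -0.3]
grip_width: 0.0084
grip_force: 50.0
```

```bash
python3 - <<'E'
from h import *
go([.492,.0957,.12],1.60)
T=tcp();c=wrist(); I=c["color"]
for off in(0,.0013,.003):
    f=lambda x,y,dz=.038:proj(c,(T@np.array([off+x,y,dz,1]))[:3]).round(1)
    print(off,"tip",f(0,0),"tip edges",f(.0045,0),f(-.0045,0),f(.0045,.0011),f(.0045,-.0011),"blade",f(.006,.002,.033),f(.006,-.002,.033), "collar", f(.008,.00375,.007),f(.008,-.00375,.007))
print("lock",proj(c,[.492,.097,.069]))
cv2.imwrite("pics/w5.png",cv2.resize(I[150:320,230:410],None,fx=4,fy=3.5,interpolation=cv2.INTER_NEAREST)[:600])
E
```

```text
shift [ 0.026 -0.01   0.003] rz -0.008 yaw 1.592 pos [0.4925 0.0944 0.1202] t 8.25 tilt [ 0.0001 -0.0001] F [ 0.6 -0.1 -0.3] w 0.0084
0 tip [314.7 275.5] tip edges [314.7 268.5] [314.7 282.3] [316.5 268.5] [312.9 268.5] blade [318. 269.] [311.3 269. ] collar [321.4 281.9] [307.3 281.9]
0.0013 tip [314.7 273.5] tip edges [314.7 266.5] [314.7 280.3] [316.5 266.5] [312.9 266.5] blade [318.  266.9] [311.3 266.9] collar [321.4 279.6] [307.2 279.6]
0.003 tip [314.7 270.8] tip edges [314.7 263.9] [314.7 277.8] [316.5 263.9] [312.9 263.9] blade [318.  264.2] [311.2 264.2] collar [321.5 276.6] [307.2 276.6]
lock [314.05047998 264.47914903]
```

View pics/w5.png

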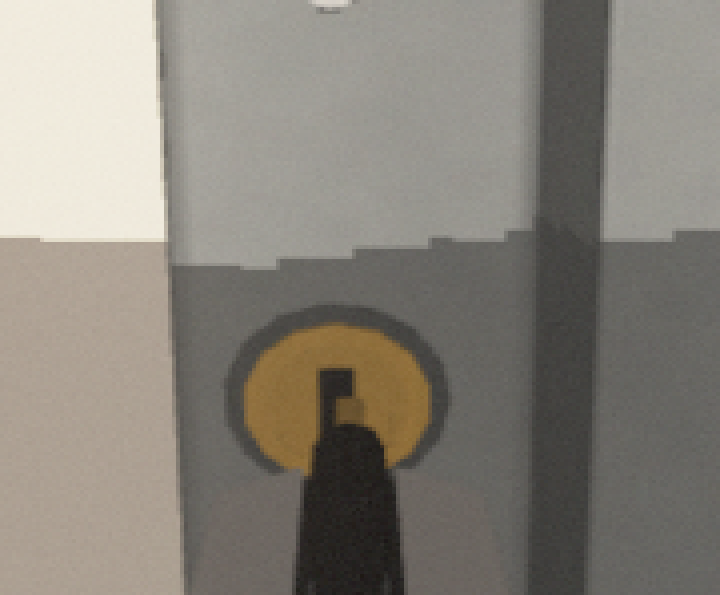

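Call:
move_arm:
  increments:
    - [0, -0.02, -0.04, 0, 0, 0, -0.005]
    - [0, 0, 0, 0.15, 0, 0, 0]
    - [0, 0, 0, 0, 0, 0, 0]
    - [0, 0, 0, 0, 0, 0, 0]

```text
time_s: 8.7
ee_pos: [0.4901, 0.0943, 0.1121]
eef_rot: [-3.141, 0.0, 1.598]
force: [0.6, -0.2, 0.1]
grip_width: 0.0085
grip_force: 50.0
```

```bash
python3 - <<'E'
from h import *
go([.4905,.0935,.1125],1.60)
T=tcp();c=wrist(); I=c["color"]
f=lambda x,y,dz=.038:proj(c,(T@np.array([x,y,dz,1]))[:3]).round(1)
print("tip edge off0",f(.0045,0),"lock",proj(c,[.492,.097,.069]),"slot far end (97)",proj(c,[.492,.097+.0068,.069]))
J=I[235:295,285:350]
cv2.imwrite("pics/w6.png",cv2.resize(J,None,fx=10,fy=9.,interpolation=cv2.INTER_NEAREST))
E
```

```text
shift [-0.016  0.008 -0.007] rz -0.0021 yaw 1.5979 pos [0.4901 0.0943 0.1121] t 8.7 tilt [-0.0003 -0.0001] F [ 0.6 -0.2  0.1] w 0.0085
tip edge off0 [314.7 268.5] lock [317.89997981 268.56845346] slot far end (97) [318.21239974 258.21064169]
```

View pics/w6.png

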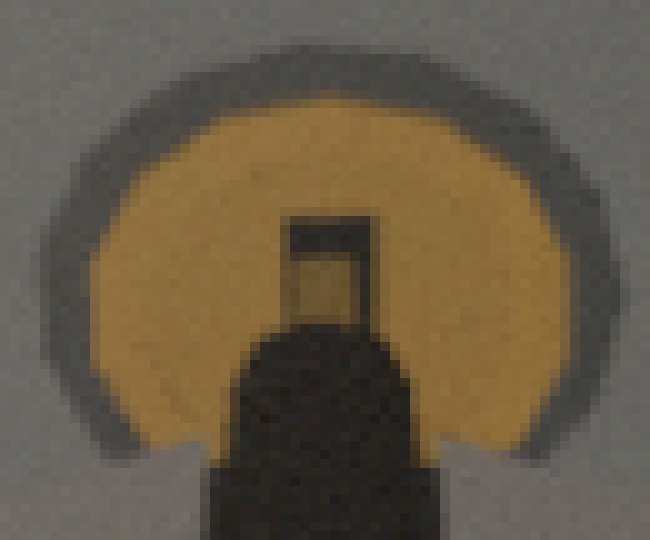

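Call:
move_arm:
  increments:
    - [0, -0.022, 0.006, 0, 0, 0, 0]
    - [0, 0, 0, 0.06, 0, 0, 0]
    - [0, 0, 0, 0.06, 0, 0, 0]
    - [0, 0, 0, 0.06, 0, 0, 0]
    - [0, 0, 0, 0.06, 0, 0, 0]
    - [0, 0, 0, 0, 0, 0, 0]

```text
time_s: 9.35
ee_pos: [0.4903, 0.0932, 0.0997]
eef_rot: [-3.141, 0.0, 1.598]
force: [-1.3, 0.2, -0.6]
grip_width: 0.0087
grip_force: 50.0
```

```bash
python3 - <<'E'
from h import *
go([.4905,.0935,.077],1.60); print(ctrl.get_obs()["force"],ctrl.get_obs()["moment"])
E
```

```text
shift [0.006 0.005 0.455] rz -0.0022 yaw 1.5978 pos [0.4903 0.0932 0.0997] t 9.35 tilt [-0.0008 -0.0001] F [-1.3  0.2 -0.6] w 0.0087
[-1.33792963  0.17220685 -0.58819308] [-0.08057389  0.05010915  0.04426698]
```

Call:
move_arm:
  increments:
    - [0, 0, 0, 0.08, 0, 0, 0]
    - [0, 0, 0, 0.08, 0, 0, 0]
    - [0, 0, 0, 0.08, 0, 0, 0]
    - [0, 0, 0, 0.08, 0, 0, 0]
    - [0, 0, 0, 0.06, 0, 0, 0]
    - [0, 0, 0, 0, 0, 0, 0]

```text
time_s: 9.95
ee_pos: [0.4903, 0.0932, 0.0808]
eef_rot: [-3.141, 0.0, 1.598]
force: [0.1, -0.1, 0.0]
grip_width: 0.0084
grip_force: 50.0
```

Call:
move_arm:
  increments:
    - [0, 0, 0, 0.04, 0, 0, 0]
    - [0, 0, 0, 0.04, 0, 0, 0]
    - [0, 0, 0, 0.04, 0, 0, 0]
    - [0, 0, 0, 0, 0, 0, 0]

```text
time_s: 10.35
ee_pos: [0.491, 0.0933, 0.0768]
eef_rot: [3.14, -0.0, 1.598]
force: [-7.4, -1.5, 20.6]
grip_width: 0.0088
grip_force: 50.0
```

Call:
move_arm:
  increments:
    - [0, 0, 0, -0.02, 0, 0, 0]
    - [0, 0, -0.006, 0, 0, 0, 0.14]
    - [0, 0, -0.006, 0, 0, 0, 0.14]
    - [0, 0, -0.006, 0, 0, 0, 0.14]
    - [0, 0, -0.006, 0, 0, 0, 0.14]
    - [0, 0, 0, 0, 0, 0, 0]

```text
time_s: 10.95
ee_pos: [0.4893, 0.0937, 0.0771]
eef_rot: [-3.142, -0.001, 1.033]
force: [-6.2, 0.9, 10.9]
grip_width: 0.0083
grip_force: 50.0
```

```bash
python3 - <<'E'
from h import *
go([.491,.0933,.0768],.03); print(ctrl.get_obs()["force"],ctrl.get_obs()["moment"])
print(tcp()[:3,:2].T@ctrl.get_obs()["force"])
E
```

```text
shift [0.01  0.033 0.005] rz 1.0027 yaw 1.0327 pos [0.4893 0.0937 0.0771] t 10.95 tilt [0.0002 0.0005] F [-6.2  0.9 10.9] w 0.0083
[-6.21997637  0.88997957 10.9276957 ] [0.25249577 1.27013906 0.06638599]
[-2.41771101 -5.79796051]
```

Call:
move_arm:
  increments:
    - [0, 0, -0.012, 0, 0, 0, 0.14]
    - [0, 0, -0.008, 0, 0, 0, 0.14]
    - [0, 0, -0.008, 0, 0, 0, 0.14]
    - [0, 0, -0.008, 0, 0, 0, 0.14]
    - [0, 0, 0, 0, 0, 0, 0]

```text
time_s: 11.45
ee_pos: [0.4882, 0.0949, 0.077]
eef_rot: [-3.141, -0.001, 0.473]
force: [-4.4, 1.3, 9.9]
grip_width: 0.0089
grip_force: 50.0
```

```bash
python3 - <<'E'
from h import *
go([.491,.0933,.0768],.03); print(ctrl.get_obs()["moment"])
print(tcp()[:3,:2].T@ctrl.get_obs()["force"])
E
```

```text
shift [0.036 0.055 0.005] rz 0.4426 yaw 0.4726 pos [0.4882 0.0949 0.077 ] t 11.45 tilt [0.0007 0.0006] F [-4.4  1.3  9.9] w 0.0089
[0.28849244 1.02277777 0.00568653]
[-3.30901776 -3.1826482 ]
```

Call:
move_arm:
  increments:
    - [0, 0, -0.008, 0, 0, 0, 0.14]
    - [0, 0, -0.008, 0, 0, 0, 0.14]
    - [0, 0, -0.008, 0, 0, 0, 0.14]
    - [0, 0, 0, 0, 0, 0, 0]
    - [0.4, 0, 0, 0, 0, 0, 0]
    - [0.4, 0, 0, 0, 0, 0, 0]
    - [0.4, 0, 0, 0, 0, 0, 0]
    - [0.4, 0, 0, 0, 0, 0, 0]

```text
time_s: 12.25
ee_pos: [0.4876, 0.0956, 0.0761]
eef_rot: [3.142, 0.0, 0.058]
force: [0.0, -0.2, 0.4]
grip_width: 0.0361
grip_force: 0.0
```

```bash
python3 - <<'E'
from h import *
go([.34,.1,.12],.03)
for n in("scene","side"):
    cv2.imwrite(f"pics/{n}1.png",ctrl.camera(n)["color"])
E
python3 -c "
import cv2,numpy as np
a=cv2.imread('pics/scene1.png')[100:400,150:550];b=cv2.imread('pics/side1.png')[130:430,120:520]
cv2.imwrite('pics/b.png',np.hstack([a,b]))"
```

```text
shift [-2.942 -0.257 -0.877] rz 0.0278 yaw 0.0578 pos [0.4876 0.0956 0.0761] t 12.25 tilt [-0.0002 -0.0001] F [ 0.  -0.2  0.4] w 0.0361
```

View pics/b.png

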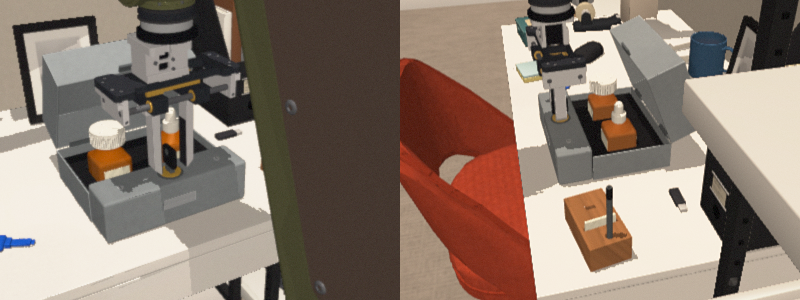

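Call:
move_arm:
  increments:
    - [0.4, -0.6, 0, 0, 0, 0, 0]
    - [0.4, -0.6, 0, 0, 0, 0, 0]
    - [0.4, 0, 0, -0.8, 0, 0, 0]
    - [0.4, 0, 0, -0.8, 0, 0, 0]
    - [0.4, 0, 0, -0.8, 0, 0, 0]
    - [0.75, 0.625, -0.255, 0, 0, 0, 0]
    - [0.75, 0.625, -0.255, 0, 0, 0, 0]
    - [0.75, 0.625, -0.255, 0, 0, 0, 0]
    - [0.75, 0.625, -0.255, 0, 0, 0, 0]
    - [0.75, 0, 0, 0, 0, 0, 0]
    - [0.75, 0, 0, 0, 0, 0, 0]

```text
time_s: 13.45
ee_pos: [0.5493, 0.1504, 0.1955]
eef_rot: [3.141, 0.001, 0.058]
force: [-0.6, 0.4, -1.0]
grip_width: 0.0704
grip_force: 0.0
```

```bash
python3 - <<'E'
from h import *
go([.586,.151,.2],-.5)
c=wrist(); cv2.imwrite("pics/w7.png",c["color"])
for t in("cap_center","dropper","keyway"):
    for r in ctrl.cut_out(t,c)[:2]:
        print(t,r["conf"],r["centre"],r["mask"].sum(),atz(c,r["centre"][::-1],.1))
        if t=="cap_center":
            a=np.linspace(0,2*np.pi,40)
            f=lambda p:hullmask(c,[(p[0]+.026*np.cos(k),p[1]+.026*np.sin(k),z) for k in a for z in(.0855,.1085)])
            print(fit(c,r["mask"].astype(float),[.585,.15],f))
for n in("scene","side"):
    c=ctrl.camera(n)
    for r in ctrl.cut_out("cap_center",c)[:2]:
        print(n,r["conf"],r["mask"].sum(),fit(c,r["mask"].astype(float),[.585,.15],f))
E
```

```text
shift [ 0.733  0.03  -0.091] rz 0.5581 yaw 0.0581 pos [0.5493 0.1504 0.1955] t 13.45 tilt [-0.0013 -0.0003] F [-0.6  0.4 -1. ] w 0.0704
cap_center 0.89 [200.4, 320.7] 4086 [0.58691238 0.15030365 0.1       ]
(array([0.58522189, 0.15208242]), np.float64(190.5490196078431))
dropper 0.88 [197.2, 438.9] 4807 [0.5943199  0.06423403 0.1       ]
keyway 0.68 [300.7, 367.9] 334 [0.50942264 0.10811727 0.1       ]
scene 0.69 885 (array([0.58455942, 0.15292468]), np.float64(100.35686274509806))
side 0.94 513 (array([0.5868999 , 0.15381519]), np.float64(48.33725490196079))
side 0.59 5472 (array([1.81567383, 6.88228711]), np.float64(5472.0))
```

View pics/w7.png

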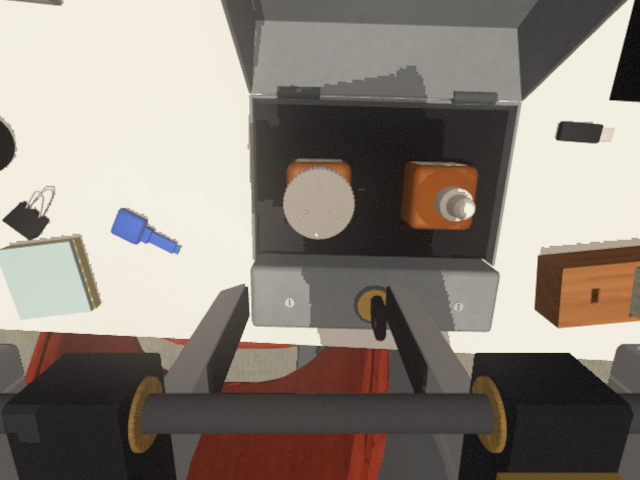

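Call:
move_arm:
  increments:
    - [0.75, 0, 0, 0, 0, 0, 0.14]
    - [0.75, 0, 0, 0, 0, 0, 0.14]
    - [0.75, 0, 0, 0, 0, 0, 0.14]
    - [0.75, 0, 0, 0, 0, 0, 0.14]
    - [0.75, 0.61, -0.37, 0, 0, 0, 0]
    - [0.75, 0, 0, 0, 0, 0, 0]
    - [0.75, 0, 0, 0.5, 0, 0, 0]
    - [0.75, 0, 0, 0.5, 0, 0, 0]
    - [0.75, 0, 0, 0.5, 0, 0, 0]
    - [0.75, 0, 0, 0.5, 0, 0, 0]
    - [0.75, 0, 0, 0.3, 0, 0, 0]
    - [0.75, 0, 0, 0, 0, 0, 0]
    - [0.75, 0, 0, 0, 0, 0, 0]

```text
time_s: 15.15
ee_pos: [0.5855, 0.152, 0.0822]
eef_rot: [-3.141, -0.001, -0.502]
force: [0.8, -0.1, 1.5]
grip_width: 0.0705
grip_force: 0.0
```

```bash
python3 - <<'E'
from h import *
go([.585,.152,.08],-.5)
c=wrist(); cv2.imwrite("pics/w8.png",c["color"][100:480])
E
```

```text
shift [-0.009  0.005  0.044] rz -0.0021 yaw -0.5021 pos [0.5855 0.152  0.0822] t 15.15 tilt [0.0009 0.0002] F [ 0.8 -0.1  1.5] w 0.0705
```

View pics/w8.png

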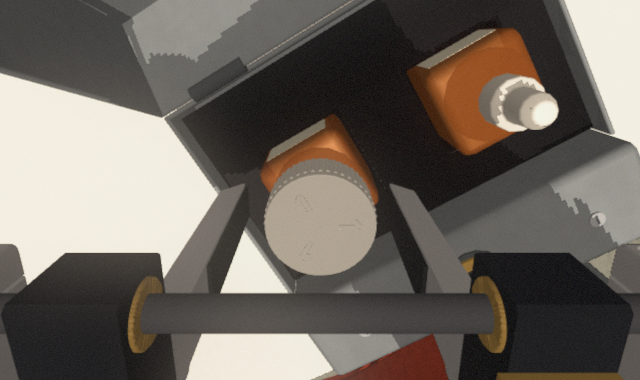

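The cap is centred between the fingers (column 320). Grip, then press.

Call:
move_arm:
  increments:
    - [0, 0, 0, 0.04, 0, 0, 0]
    - [0, 0, 0, 0, 0, 0, 0]
    - [0, 0, 0, 0, 0, 0, 0]
    - [0, 0, 0, 0, 0, 0, 0]
    - [0, 0, 0, 0, 0, 0, 0]
    - [0, 0, 0, 0, 0, 0, 0]
  force: 32

```text
time_s: 15.8
ee_pos: [0.5853, 0.1519, 0.0796]
eef_rot: [-3.141, -0.0, -0.502]
force: [-1.5, -1.5, 4.3]
grip_width: 0.0521
grip_force: 32.0
```

Call:
move_arm:
  increments:
    - [0, 0, 0, 0.025, 0, 0, 0]
    - [0, 0, 0, 0.025, 0, 0, 0]
    - [0, 0, 0, 0.025, 0, 0, 0]
    - [0, 0, 0, 0.025, 0, 0, 0]
    - [0, 0, 0, 0, 0, 0, 0]
    - [0, 0, 0, 0, 0, 0, 0]

```text
time_s: 16.4
ee_pos: [0.5856, 0.1517, 0.0752]
eef_rot: [-3.141, -0.001, -0.502]
force: [-2.9, -2.9, 10.0]
grip_width: 0.0521
grip_force: 32.0
```

Call:
move_arm:
  increments:
    - [0, 0, 0, 0.015, 0, 0, 0]
    - [0, 0, 0, 0, 0, 0, 0]
    - [0, 0, 0, 0, 0, 0, -0.13]
    - [0, 0, 0, 0, 0, 0, -0.13]
    - [0, 0, 0, 0, 0, 0, -0.13]
    - [0, 0, 0, 0, 0, 0, -0.13]
    - [0, 0, 0, 0, 0, 0, -0.13]
    - [0, 0, 0, 0, 0, 0, -0.13]
    - [0, 0, 0, 0, 0, 0, -0.13]
    - [0, 0, 0, 0, 0, 0, -0.13]
    - [0, 0, 0, 0, 0, 0, 0]

```text
time_s: 17.5
ee_pos: [0.5861, 0.1523, 0.0748]
eef_rot: [3.141, -0.003, 0.543]
force: [0.6, -1.1, 11.6]
grip_width: 0.0519
grip_force: 32.0
```

```bash
python3 - <<'E'
from h import *
go([.585,.152,.08],.54); print(ctrl.get_obs()["moment"])
E
```

```text
shift [-0.023 -0.006 -0.103] rz 0.0027 yaw 0.5427 pos [0.5861 0.1523 0.0748] t 17.5 tilt [0.0029 0.0009] F [ 0.6 -1.1 11.6] w 0.0519
[ 0.06748774  0.16585513 -0.00384771]
```

Call:
move_arm:
  increments:
    - [0, 0, 0, -0.1, 0, 0, 0]
    - [0, 0, 0, -0.1, 0, 0, 0]
    - [0, 0, 0, -0.1, 0, 0, 0]
    - [0, 0, 0, 0, 0, 0, 0]
    - [0, 0, 0, 0, 0, 0, 0]

```text
time_s: 18.0
ee_pos: [0.585, 0.1519, 0.0882]
eef_rot: [-3.141, 0.0, 0.538]
force: [0.4, -0.7, -0.7]
grip_width: 0.0518
grip_force: 32.0
```

```bash
python3 - <<'E'
from h import *
go([.585,.152,.15],.54)
a=ctrl.camera("scene")["color"][140:340,200:400];b=ctrl.camera("side")["color"][170:320,270:420]
cv2.imwrite("pics/c.png",np.hstack([cv2.resize(a,(400,400)),cv2.resize(b,(400,400))]))
E
```

```text
shift [ 0.    -0.002 -1.237] rz -0.0022 yaw 0.5378 pos [0.585  0.1519 0.0882] t 18.0 tilt [-0.0005 -0.0001] F [ 0.4 -0.7 -0.7] w 0.0518
```

View pics/c.png

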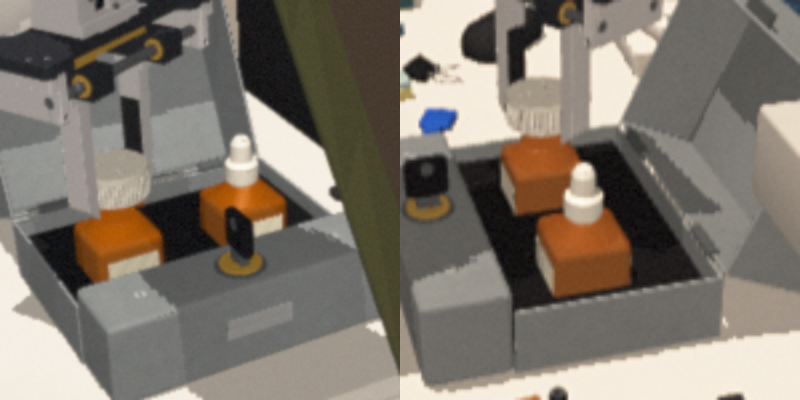

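Call:
move_arm:
  increments:
    - [0, 0, 0, -0.25, 0, 0, 0]
    - [0, 0, 0, -0.25, 0, 0, 0]
    - [0, 0, 0, -0.25, 0, 0, 0]
    - [0, 0, 0, -0.25, 0, 0, 0]
    - [0, 0, 0, -0.2, 0, 0, 0]
    - [0, 0, 0, 0, 0, 0, 0]
    - [0, 0, 0, 0, 0, 0, 0]
    - [0, 0, 0, 0, 0, 0, 0]
    - [0, 0, 0, 0, 0, 0, 0]

```text
time_s: 19.0
ee_pos: [0.585, 0.1519, 0.1479]
eef_rot: [-3.141, 0.001, 0.538]
force: [-0.3, 0.5, -0.3]
grip_width: 0.0517
grip_force: 32.0
```

```bash
python3 - <<'E'
from h import *
go([.585,.152,.15],.54)
a=ctrl.camera("scene")["color"][140:340,200:400];b=ctrl.camera("side")["color"][170:320,270:420]
cv2.imwrite("pics/d.png",np.hstack([cv2.resize(a,(400,400)),cv2.resize(b,(400,400))]))
c=ctrl.camera("side")
for r in ctrl.cut_out("cap_center",c)[:2]: print(r["conf"],r["centre"],r["mask"].sum(),"want",proj(c,[.585,.152,.147]),"seat",proj(c,[.585,.152,.097]))
for r in ctrl.cut_out("bottle_neck",c)[:2]: print("bottle",r["conf"],r["centre"],"neck expected",proj(c,[.585,.152,.098]),"body",proj(c,[.585,.152,.04]))
E
```

```text
shift [ 0.002 -0.002 -0.043] rz -0.0022 yaw 0.5378 pos [0.585  0.1519 0.1479] t 19.0 tilt [-0.001  -0.0002] F [-0.3  0.5 -0.3] w 0.0517
0.98 [180.0, 320.3] 435 want [321.90286534 189.60695422] seat [322.27020609 213.24285308]
bottle 0.66 [229.5, 320.0] neck expected [322.26306542 212.78339892] body [322.664141   238.58990646]
```

```bash
python3 -c "
from h import *
print(ctrl.hand_in())"
```

```text
the job is handed in; nothing more can be done
None
```

The job is handed in and no verdict came back. The key turned the lock, the lid sprung open, and the key was let go standing in the lock. The safety cap is off and held level about 70 mm above its seat, over the bottle still in its well. The robot clock was about 19 s. I viewed 11 pictures, one over the limit of 10.

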